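# Set the tapered pin and hold a lift-off hinge leaf lined up on it

## Robot

A 6-joint arm with a two-finger parallel gripper is mounted at the origin on the work surface. World frame = base frame: x ahead of the robot, y to its left, z up, the work surface at z = 0. Lengths are in m, angles in degrees, forces in N, time in s.
With the tool pointing down it reaches from about 0.35 to 0.875 m from the base axis. Payload 4.2 kg.
Tool frame: the origin (TCP) lies between the finger pads; the fingertips stand 19 mm ahead of it and the grasp point (between the pads) is the TCP; z points along the fingers, y is the line along which they close (so a half turn about z gives the same grasp; the last joint's range is limited). The gripper opens to 87 mm and grips with 3 to 60 N. Pads are 19 mm wide; open, the fingers measure 117 mm over their backs; the gripper's body (75 mm by 190 mm) begins 51 mm behind the grasp point.
Start: joints at [87.296, 22.042, 0.453, 0, -68.411, -14.817], TCP at [0.188, 0.596, 0.242] pointing down, gripper open.
Joint ranges: [-179.83, 179.83], [-69.29, 118.12], [-61.27, 80.66], [-181.25, 117.63], [-171.15, -9.14], [-177.46, 177.46]. Speed limits (degrees/s): [159.86, 159.86, 180, 180, 180, 180].

## Interface

Orientations are given as a 3x3 rotation matrix whose columns are the frame's x, y, z axes.
In Python, from station import r gives the robot as it stands.
- The arm moves only by the tool drive_tool, never from a script. Its argument "steps" is one flat list of numbers, 7 for each row, row after row: the turn, a rotation vector about the tool's x, y, z in rad, then the shift along the tool's x, y, z in m, then the opening, from 0 (shut) to 1 (fully open). A call has 1 to 10 rows; each row shifts and turns the commanded pose from where the row before left it, along the tool's axes as they then stand; what a row does not reach is not made up. A row lasts 1/12 s, in which the tool goes at most 41.7 mm and 7.16 degrees, less where a joint would pass 70% of its speed; a pose out of reach is approached as far as the arm can. A call is refused whole if a number of a shift passes 0.0417 or a number of a turn 0.125, either way. A call with a gripper value outside its range is refused whole. The fingers move at their own pace and stop on an object; the grip force is fixed at half the most. Time passes only in rows, so rows that do not move let the fingers close. It gives the time, the measured TCP pose, the force, the opening and the grip force at its end, in the units of the state.
- r.sense(): the state, without advancing time (a new reading comes with each control period).
- r.capture(name): name is "scene" or "top"; returns the picture (400x640x3 uint8, blue, green, red); there is no depth.
- r.camera_params(name): a dict with "camera_matrix" (3x3 intrinsics, pixels), "extrinsics" (4x4, takes a point from world to camera coordinates). Camera axes: x right, y down, z forward; pixel columns grow to the right and rows downward; lengths in m; the calibration is good to about 2 mm. A picture is of the moment at which its call begins. camera_params takes no time and is no camera call.
- r.finish_job(): hands the job in; it is judged then, once.
The state is a dict: "time_s": time; "joints": joint angles; "joint_velocities": joint speeds; "effort": joint torques, N m; "tcp_pos": TCP position; "ee_rot": TCP orientation; "wrist_force": force on the tool from outside, world axes, zero at the start; "moment": the same for the moment, N m; "gripper_width": opening from 0.0 (shut) to 1.0 (fully open); "gripper_force": force on a finger pad.
Only numpy, scipy, OpenCV 4.12 (cv2) and the standard library are available. Lean on these libraries where they do the work, as an engineer would, in place of code of your own. Each camera call takes 0.05 s, during which the arm holds its last target. There are 200 camera calls.

## Task

Set the tapered brass pin, thin end down, fully home in the upright knuckle of the hinge leaf clamped in the vise and let go of it. Then take the loose hinge leaf by its plate, line its knuckle hole up with the pin and lower it over the pin, the hinge opened out flat with the loose plate pointing straight away from the clamped one. Finish while holding the leaf there, upright and with its weight in the gripper, about 5 mm of gap left between its knuckle and the pin's collar for a slotted shim and not pressing on the pin; leave the other things on the bench alone.

Things in the scene. Friction and masses are not known exactly. Their poses are not given: they have to be found in the camera images.
- knuckle_mouth (a point): Upper mouth of the fixed hinge knuckle: upright steel tube 28 mm across, 50 mm tall, 17 mm through hole, mouth 125 mm above the bench. z up along the hole. Its 8 mm thick leaf runs along +y into the jaws of a bench vise (jaws begin 28 mm away, tops 115 mm above the bench); -y points away from the vise, the way the loose plate must point. Fixed; place and yaw vary.
- pin_seat (a point): On the brass pin's axis at the underside of its collar; comes to knuckle_mouth when the pin is home. Below it a 32 mm shank tapering from 15 to 10 mm across; above it the collar (25 mm across, 6 mm thick), then a round spigot 12 mm across, 36 mm long, with a 6 mm nose. Starts upright in a hole of a fixed wooden block (70 x 70 x 45 mm tall), collar resting on the block's top.
- pin_grip (a point): Centre of the pin's spigot, 28 mm above pin_seat (22 mm above the collar's top, 20 mm below the pin's tip): where to grip it.
- pin: The loose brass pin, 80 mm long, 60 to 130 g; origin on its axis at its thin lower end, 32 mm below pin_seat; z along the pin.
- leaf_hole (a point): Lower mouth of the hole in the loose leaf's knuckle, level with the leaf's lower edge. Knuckle: upright steel tube 28 mm across, 35 mm tall, 18 mm through hole. z up along the hole, +x from the hole along the plate, y square to the plate. Resting on the seated pin's collar it would be 6 mm above knuckle_mouth; with a 5 mm gap, 11 mm.
- leaf_grip (a point): Mid-thickness point of the loose leaf's plate, 35 mm along +x from the hole axis, 30 mm above leaf_hole. Steel plate 8 mm thick (y), 60 mm tall, reaching to 66 mm from the hole axis (x). Axes as leaf_hole. Starts upright on a fixed wooden rest: 10 mm board with two rails, 10 mm thick, either side of the plate, rising 6 mm above the leaf's lower edge.
- leaf: The loose steel leaf, 200 to 370 g; origin and axes are those of leaf_hole.
- poise: Bystander: blackened iron poise, 56 mm across, 68 mm tall with a knob; origin under its base. Leave alone.
- spacer: Bystander: aluminium spacer ring, 32 mm across, 10 mm tall; origin at its underside. Leave alone.
- hexkey: Bystander: chrome hex key lying flat, about 110 mm long, 16 mm high; origin under its long arm. Leave alone.

How it is judged:
By the outcome, as a careful person would: the job done as asked, in the order asked, and still so for the second after the job is handed in, while the arm keeps its last pose, push and grip.
It also fails if it takes over 69 s, if anything falls off the work surface, if the arm or the gripper's body presses on something with over 40 N, if the wrist force passes 120 N, or if a joint passes its speed limit or range.

## Working session

There is one attempt and no reset: what is moved stays moved. The work goes in short steps, Python scripts to look and compute and a tool call to move; the robot and the scene stay as the last step left them, time stands still between calls to the robot, and variables do not carry over. Pictures are saved under pics/ and viewed, at most 10 in all, crops included, and the job is handed in when it is done.

Besides the shell and the picture viewer there is one more tool, called after "Call:" as a command line: name --argument value ..., lists and objects as JSON in quotes. drive_tool: Moves the arm, as the interface text tells. Its arguments: {"type":"object","properties":{"steps":{"type":"array"}},"required":["steps"]}

```bash
mkdir -p pics; ls; python3 - <<'E'
from station import r
import cv2,numpy as np
for n in ("scene","top"):
    cv2.imwrite(f"pics/{n}0.png",r.capture(n)); p=r.camera_params(n); print(n,np.round(p["camera_matrix"],1).tolist(),np.round(p["extrinsics"],4).tolist())
s=r.sense(); print(s["time_s"],s["tcp_pos"],np.round(s["ee_rot"],3).tolist(),s["gripper_width"],s["wrist_force"])
E
```

```text
pics
scene [[386.7, 0.0, 324.3], [0.0, 386.7, 201.3], [0.0, 0.0, 1.0]] [[0.0223, 0.9998, -0.0002, 0.0755], [0.6723, -0.0151, -0.7401, -0.2788], [-0.7399, 0.0164, -0.6725, 1.2956], [0.0, 0.0, 0.0, 1.0]]
top [[470.6, 0.0, 317.5], [0.0, 470.6, 203.0], [0.0, 0.0, 1.0]] [[0.0095, -0.9995, 0.0313, -0.1051], [-0.9828, -0.0151, -0.1839, 0.5688], [0.1843, -0.029, -0.9824, 0.8167], [0.0, 0.0, 0.0, 1.0]]
0.1 [0.18798088 0.59553709 0.24057442] [[0.954, -0.301, -0.001], [-0.301, -0.954, -0.002], [0.0, 0.002, -1.0]] 1.0014306290451667 [ 0.68091578  0.2667767  -0.50512861]
```

View pics/scene0.png

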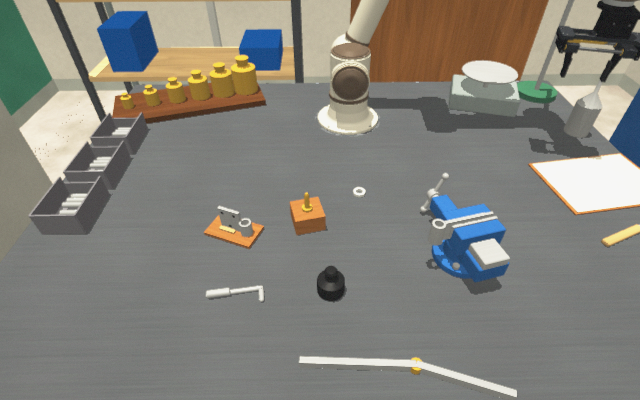

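View pics/top0.png

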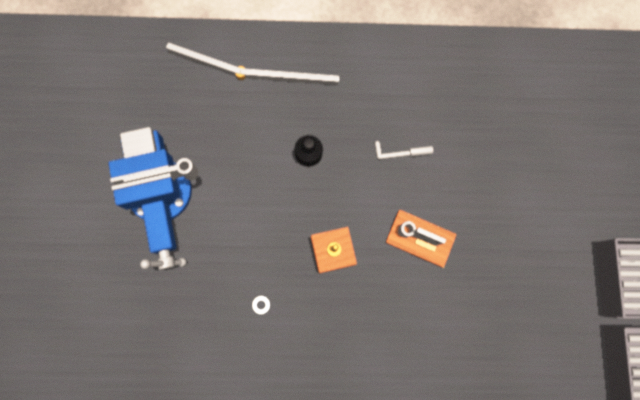

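The scene picture shows the pin in its block at (307,205), the loose leaf on its rest at (235,225), the clamped knuckle at (438,232) and the vise at (470,240). In the top picture these are at (334,249), (408,229)–(445,240) and (184,166). I'll enlarge these spots.

```bash
python3 - <<'E'
import cv2,numpy as np
t=cv2.imread("pics/top0.png");s=cv2.imread("pics/scene0.png")
def c(im,u,v,w=66,h=50):
    return cv2.resize(im[v-h//2:v+h//2,u-w//2:u+w//2],(396,300),interpolation=cv2.INTER_CUBIC)
cv2.imwrite("pics/crop0.png",np.vstack([np.hstack([c(t,425,236),c(t,178,170)]),np.hstack([c(s,237,225),c(s,445,235)])]))
E
```

```text
(no output)
```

View pics/crop0.png

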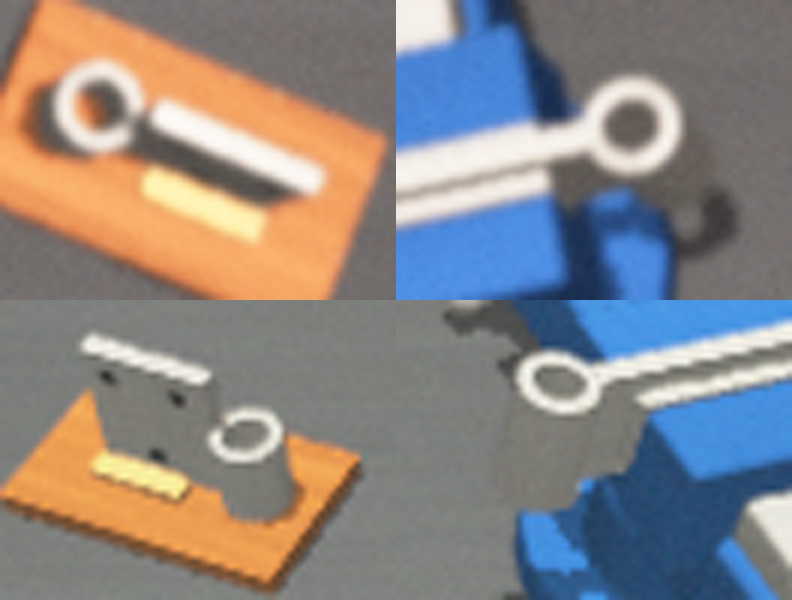

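The crops show the loose leaf's knuckle ring at top (408,229), its plate's top edge from (418,230) to (446,241), and the clamped knuckle's ring at top (184,166) and scene (438,223). Next I'll measure them with masks and rays.

```bash
cat > h.py <<'E'
from station import r
import cv2,numpy as np
P={n:r.camera_params(n) for n in("scene","top")}
def ray(n,uv,z):
    K=np.array(P[n]["camera_matrix"]);T=np.array(P[n]["extrinsics"]);R=T[:3,:3];o=-R.T@T[:3,3]
    d=R.T@np.linalg.solve(K,[uv[0],uv[1],1.]);return o+d*(z-o[2])/d[2]
def proj(n,p):
    K=np.array(P[n]["camera_matrix"]);T=np.array(P[n]["extrinsics"]);q=K@(T[:3,:3]@np.array(p)+T[:3,3]);return q[:2]/q[2]
E
python3 - <<'E'
from h import *
for n,W in (("top",{"leaf":(392,203,458,261),"fix":(168,152,200,180),"pin":(310,225,360,275)}),("scene",{"leaf":(202,200,270,250),"fix":(424,212,455,240),"pin":(285,185,330,235)})):
    im=cv2.imread(f"pics/{n}0.png");hsv=cv2.cvtColor(im,cv2.COLOR_BGR2HSV)
    for k,(a,b,c,d) in W.items():
        S=8;sub=cv2.resize(im[b:d,a:c],None,fx=S,fy=S,interpolation=cv2.INTER_CUBIC);h=cv2.cvtColor(sub,cv2.COLOR_BGR2HSV)
        px=lambda q:((np.array(q)+.5)/S-.5+[a,b])
        m=cv2.inRange(h,(18,110,90),(38,255,255)) if k=="pin" else cv2.inRange(h,(0,0,175),(180,70,255))
        cs,hi=cv2.findContours(m,cv2.RETR_CCOMP,cv2.CHAIN_APPROX_NONE)
        for i,q in enumerate(cs):
            A=cv2.contourArea(q)/S/S
            if A<8: continue
            e=cv2.fitEllipse(q);mr=cv2.minAreaRect(q);z={"leaf":.045,"fix":.125,"pin":.051}[k]
            x,y,w,hh=cv2.boundingRect(q)
            print(n,k,"hole" if hi[0][i][3]>=0 else "outer",round(A,1),"ell",px(e[0]).round(2),np.round(np.array(e[1])/S,1),"xyz",ray(n,px(e[0]),z).round(4),"bbox",px((x,y)).round(1),px((x+w,y+hh)).round(1))
            if k=="leaf":
                bx=[ray(n,px(p),.07)[:2] for p in cv2.boxPoints(mr)];print("   plate70",np.round(bx,4).tolist(),"mean",np.mean(bx,0).round(4))
E
```

```text
top leaf outer 255.9 ell [420.36 232.92] [14.1 44. ] xyz [ 0.518  -0.2905  0.045 ] bbox [400.7 220.7] [445.4 242.9]
   plate70 [[0.5168, -0.2429], [0.5415, -0.2557], [0.5044, -0.3309], [0.48, -0.3177]] mean [ 0.5107 -0.2868]
top fix outer 264.5 ell [180.28 167.09] [15.5 27.6] xyz [0.6155 0.1389 0.125 ] bbox [167.6 157.4] [192.1 177.3]
top fix hole 62.8 ell [183.71 165.45] [8.5 9.4] xyz [0.6185 0.1333 0.125 ] bbox [179.1 161.1] [188.3 170.1]
top pin outer 173.4 ell [333.81 248.83] [14.8 14.9] xyz [ 0.4859 -0.1288  0.051 ] bbox [326.2 241.3] [341.3 256.6]
top pin hole 13.1 ell [332.23 248.58] [3.3 5.8] xyz [ 0.4863 -0.1259  0.051 ] bbox [329.8 246.1] [335.1 251.2]
scene leaf outer 49.4 ell [244.59 222.08] [ 8.3 11.5] xyz [ 0.528  -0.2667  0.045 ] bbox [238.3 217.4] [250.8 226.6]
   plate70 [[0.5382, -0.2756], [0.5388, -0.2485], [0.5662, -0.2453], [0.5656, -0.2717]] mean [ 0.5522 -0.2603]
scene leaf outer 62.3 ell [227.15 209.28] [ 3.2 30.2] xyz [ 0.4851 -0.3128  0.045 ] bbox [217.1 205.2] [238.7 213.7]
   plate70 [[0.5067, -0.3283], [0.496, -0.328], [0.5178, -0.2772], [0.5282, -0.2779]] mean [ 0.5122 -0.3029]
scene fix outer 141.0 ell [441.58 222.72] [10.1 23.1] xyz [0.618  0.1403 0.125 ] bbox [431.7 218.1] [454.6 228.6]
scene fix hole 39.2 ell [438.76 223.19] [5.5 9.1] xyz [0.6191 0.1345 0.125 ] bbox [434.3 220.3] [443.4 226.2]
scene pin outer 122.0 ell [306.45 203.48] [10.  19.8] xyz [ 0.4757 -0.128   0.051 ] bbox [300.9 191.8] [312.4 211.7]
```

```bash
python3 - <<'E'
from h import *
im=cv2.imread("pics/top0.png")
def comp(a,b,c,d,z,thr=175):
    S=8;h=cv2.cvtColor(cv2.resize(im[b:d,a:c],None,fx=S,fy=S,interpolation=cv2.INTER_CUBIC),cv2.COLOR_BGR2HSV)
    m=cv2.inRange(h,(0,0,thr),(180,70,255));cs,_=cv2.findContours(m,cv2.RETR_EXTERNAL,cv2.CHAIN_APPROX_NONE);q=max(cs,key=cv2.contourArea)
    px=lambda p:((np.array(p)+.5)/S-.5+[a,b])
    return [px(p) for p in cv2.boxPoints(cv2.minAreaRect(q))],px(cv2.minEnclosingCircle(q)[0])
_,c=comp(395,215,415,245,0); print("leaf ring",c,ray("top",c,.045))
b,_=comp(417,225,458,250,0); w=np.array([ray("top",p,.07)[:2] for p in b]);print("plate",w.round(4).tolist(),w.mean(0))
e=max([(w[1]-w[0]),(w[2]-w[1])],key=np.linalg.norm);print("dir",np.degrees(np.arctan2(e[1],e[0])),np.linalg.norm(e))
h=cv2.cvtColor(im,cv2.COLOR_BGR2HSV);m=cv2.inRange(h,(0,0,150),(180,80,255))
T=[];B=[]
for u in range(118,166):
    v=np.flatnonzero(m[160:196,u])+160
    if len(v): T.append(ray("top",(u,v.min()),.12)[:2]);B.append(ray("top",(u,v.max()),.12)[:2])
for L in(T,B):
    l=cv2.fitLine(np.float32(L),cv2.DIST_HUBER,0,.01,.01).ravel();print("vise",np.degrees(np.arctan2(l[1],l[0])),l[2:])
ims=cv2.imread("pics/scene0.png");h=cv2.cvtColor(ims,cv2.COLOR_BGR2HSV);m=cv2.inRange(h,(0,0,170),(180,80,255))
T=[]
for u in range(450,495):
    v=np.flatnonzero(m[200:235,u])+200
    if len(v): T.append(ray("scene",(u,v.min()),.12)[:2])
l=cv2.fitLine(np.float32(T),cv2.DIST_HUBER,0,.01,.01).ravel();print("vise scene",np.degrees(np.arctan2(l[1],l[0])),l[2:])
s=r.sense();print(s["time_s"])
E
```

```text
leaf ring [407.98133659 228.43800068] [ 0.52613763 -0.26753572  0.045     ]
plate [[0.5182, -0.2754], [0.5275, -0.2798], [0.5047, -0.3309], [0.4954, -0.3263]] [ 0.51145782 -0.30307844]
dir -114.1088362802034 0.055893219700390614
vise -75.36176 [0.6091539 0.2055767]
vise -75.59832 [0.5876503  0.20390815]
vise scene -76.28257 [0.59054995 0.21621263]
0.1
```

Call:
drive_tool --steps '[0,0,0,0.025,0.03,0,1,0,0,0,0.025,0.03,0,1,0,0,0,0.025,0.03,0,1,0,0,0,0.025,0.03,0,1,0,0,0,0.025,0.03,0,1,0,0,0,0.025,0.03,0,1,0,0,0,0.025,0.03,0,1,0,0,0,0.025,0.03,0,1,0,0,0,0.025,0.03,0,1,0,0,0,0.025,0.03,0,1]'

```text
time_s: 0.93
tcp_pos: [0.3362, 0.2326, 0.2414]
ee_rot: [[0.954, -0.3, -0.0], [-0.3, -0.954, -0.0], [-0.0, 0.0, -1.0]]
wrist_force: [1.2, -0.3, 0.3]
gripper_width: 1.0
gripper_force: 0.0
```

Call:
drive_tool --steps '[0,0,0,0.025,0.03,0,1,0,0,0,0.025,0.03,0,1,0,0,0,0.025,0.03,0,1,0,0,0,0.025,0.03,0,1,0,0,0,0.025,0.03,0,1,0,0,0,0.025,0.03,0,1,0,0,0,0.025,0.03,0,1,0,0,0,0.025,0.03,0,1,0,0,0,0.025,0.03,0,1,0,0,0,0.025,0.03,0,1]'

```text
time_s: 1.77
tcp_pos: [0.4844, -0.1288, 0.2413]
ee_rot: [[0.953, -0.301, -0.0], [-0.301, -0.953, 0.0], [-0.0, -0.0, -1.0]]
wrist_force: [1.0, 1.8, 0.0]
gripper_width: 1.002
gripper_force: 0.0
```

Call:
drive_tool --steps '[0,0,0.12,0,0,0,1,0,0,0.12,0,0,0,1,0,0,0.12,0,0,0,1,0,0,0.12,0,0,0,1,0,0,0.12,0,0,0,1,0,0,0.12,0,0,0,1,0,0,0.12,0,0,0,1,0,0,0.12,0,0,0,1,0,0,0.12,0,0,0,1,0,0,0.12,0,0,0,1]'

```text
time_s: 2.6
tcp_pos: [0.4839, -0.1266, 0.2411]
ee_rot: [[0.059, -0.998, -0.001], [-0.998, -0.059, 0.0], [-0.0, 0.001, -1.0]]
wrist_force: [0.5, -0.4, 0.1]
gripper_width: 0.998
gripper_force: 0.0
```

Call:
drive_tool --steps '[0,0,0,0.002,-0.0015,0.028,1,0,0,0,0,0,0.028,1,0,0,0,0,0,0.028,1,0,0,0,0,0,0.028,1,0,0,0,0,0,0.028,1,0,0,0,0,0,0.014,1,0,0,0,0,0,0.007,1,0,0,0,0,0,0.007,1,0,0,0,0,0,0,1,0,0,0,0,0,0,1]'

```text
time_s: 3.43
tcp_pos: [0.4865, -0.1286, 0.0741]
ee_rot: [[0.065, -0.998, 0.001], [-0.998, -0.065, -0.0], [0.0, -0.001, -1.0]]
wrist_force: [-0.5, -0.3, 0.2]
gripper_width: 0.998
gripper_force: 0.0
```

```bash
python3 - <<'E'
from h import *
a=r.capture("scene");b=r.capture("top");print(r.sense()["tcp_pos"])
c=lambda im,u,v:cv2.resize(im[v-40:v+40,u-40:u+40],(400,400),interpolation=cv2.INTER_CUBIC)
cv2.imwrite("pics/pin1.png",np.hstack([c(a,306,195),c(b,334,249)]))
E
```

```text
[ 0.48680829 -0.12856413  0.07465882]
```

View pics/pin1.png

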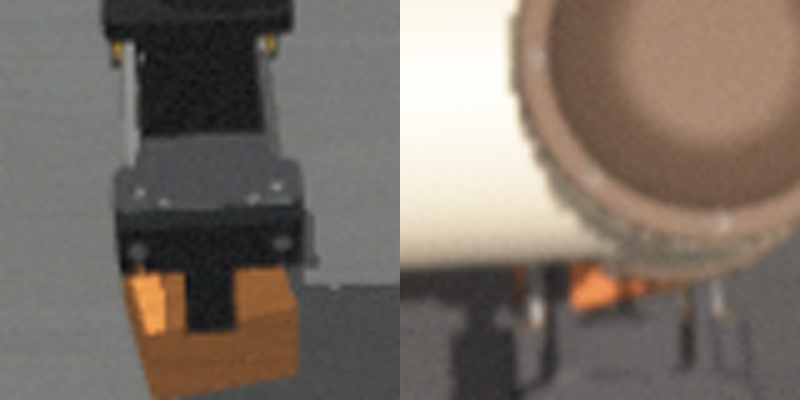

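The gripper straddles the block, with the front finger at scene (304,200) hiding the pin. It is centred, so I'll close.

Call:
drive_tool --steps '[0,0,0,0,0,0.001,0.1,0,0,0,0,0,0,0.1,0,0,0,0,0,0,0.1,0,0,0,0,0,0,0,0,0,0,0,0,0,0,0,0,0,0,0,0,0,0,0,0,0,0,0,0,0,0,0,0,0,0,0,0,0,0,0,0,0,0,0,0,0,0,0,0,0]'

```text
time_s: 4.37
tcp_pos: [0.4859, -0.1286, 0.0725]
ee_rot: [[0.065, -0.998, -0.0], [-0.998, -0.065, 0.0], [-0.0, 0.0, -1.0]]
wrist_force: [0.2, -0.4, -1.0]
gripper_width: 0.327
gripper_force: 0.0
```

Call:
drive_tool --steps '[0,0,0,0,0,0,0,0,0,0,0,0,0,0,0,0,0,0,0,0,0,0,0,0,0,0,0,0,0,0,0,0,0,0,0,0,0,0,0,0,0,0]'

```text
time_s: 4.87
tcp_pos: [0.4859, -0.1286, 0.0725]
ee_rot: [[0.065, -0.998, -0.0], [-0.998, -0.065, 0.0], [-0.0, 0.0, -1.0]]
wrist_force: [1.0, -0.1, 0.4]
gripper_width: 0.129
gripper_force: 30.0
```

Call:
drive_tool --steps '[0,0,0,0,0,-0.01,0,0,0,0,0,0,-0.02,0,0,0,0,0,0,-0.03,0,0,0,0,0,0,-0.03,0,0,0,0,0,0,-0.03,0,0,0,0,0,0,-0.03,0,0,0,0,0,0,0,0,0,0,0,0,0,0,0]'

```text
time_s: 5.53
tcp_pos: [0.4867, -0.1285, 0.2242]
ee_rot: [[0.065, -0.998, 0.004], [-0.998, -0.065, 0.001], [-0.0, -0.004, -1.0]]
wrist_force: [-0.4, -0.2, -1.2]
gripper_width: 0.121
gripper_force: 30.0
```

Call:
drive_tool --steps '[0,0,0,-0.016,-0.0095,0,0,0,0,0,-0.0315,-0.0185,0,0,0,0,0,-0.0315,-0.0185,0,0,0,0,0,-0.0315,-0.0185,0,0,0,0,0,-0.0315,-0.0185,0,0,0,0,0,-0.0315,-0.0185,0,0,0,0,0,-0.0315,-0.0185,0,0,0,0,0,-0.0315,-0.0185,0,0,0,0,0,-0.016,-0.0095,0,0,0,0,0,0,0,0,0]'

```text
time_s: 6.37
tcp_pos: [0.6183, 0.1364, 0.2191]
ee_rot: [[0.068, -0.998, -0.003], [-0.998, -0.068, -0.001], [0.001, 0.004, -1.0]]
wrist_force: [0.3, -0.4, -0.2]
gripper_width: 0.125
gripper_force: 30.0
```

Call:
drive_tool --steps '[0,0,0,0,0,0,0,0,0,0,0,0,0,0]'

```text
time_s: 6.53
tcp_pos: [0.6167, 0.1324, 0.2208]
ee_rot: [[0.065, -0.998, -0.003], [-0.998, -0.065, -0.001], [0.001, 0.004, -1.0]]
wrist_force: [-0.2, -1.0, -0.9]
gripper_width: 0.123
gripper_force: 30.0
```

```bash
python3 - <<'E'
from h import *
a=r.capture("scene");b=r.capture("top");s=r.sense();t=s["tcp_pos"];print(t,s["gripper_width"])
for n in P: print(n,"tcp",proj(n,t),"expected tip",proj(n,t-[0,0,.06]),"mouth",proj(n,[.6188,.1339,.125]))
c=lambda im,u,v:cv2.resize(im[v-40:v+40,u-40:u+40],(400,400),interpolation=cv2.INTER_CUBIC)
cv2.imwrite("pics/pin2.png",np.hstack([c(a,438,195),c(b,184,166)]))
E
```

```text
[0.61699303 0.13189463 0.22191587] 0.12902882192485313
scene tcp [447.81029526 184.35132539] expected tip [441.00943148 208.72914129] mouth [438.42632011 223.07934102]
top tcp [168.63437288 149.56956619] expected tip [178.91484933 160.4388448 ] mouth [183.37323213 165.28951477]
```

View pics/pin2.png

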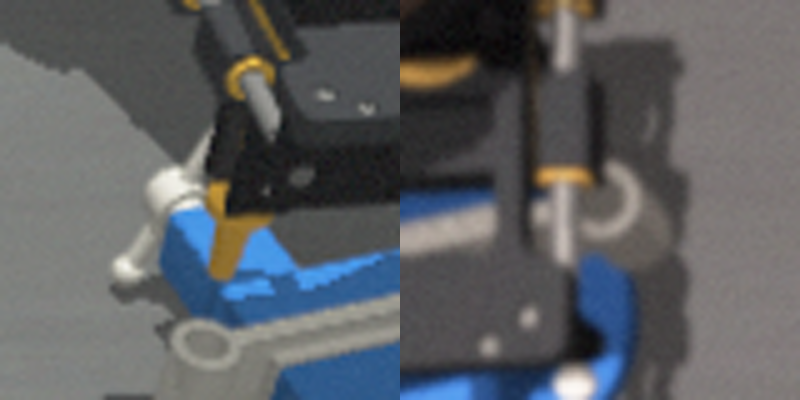

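Scene view: the pin hangs below the fingers with its tip at about (442,210), and the fixed ring is at (439,223). The tip is about 1 px right of where I expected it. I'll measure the pin's axis line.

```bash
python3 - <<'E'
from h import *
t=r.sense()["tcp_pos"];im=r.capture("scene");print(r.sense()["time_s"],t)
S=8;a,b,c,d=430,188,460,215
h=cv2.cvtColor(cv2.resize(im[b:d,a:c],None,fx=S,fy=S,interpolation=cv2.INTER_CUBIC),cv2.COLOR_BGR2HSV)
m=cv2.inRange(h,(12,110,60),(38,255,255))
for v in range(0,27*S,S):
    u=np.flatnonzero(m[v])
    if len(u)>8:
        V=(v+.5)/S-.5+b;f=lambda q:(q+.5)/S-.5+a
        # height on the assumed axis for this row
        zs=np.linspace(t[2]-.07,t[2]-.01,121);pp=np.array([proj("scene",[t[0],t[1],z]) for z in zs]);i=np.argmin(abs(pp[:,1]-V))
        print(round(V,1),f(u.min()).round(1),f(u.max()).round(1),"mid",f((u.min()+u.max())/2).round(2),"axis",pp[i,0].round(2),"z-t",(zs[i]-t[2]).round(4))
print("px per m in y",proj("scene",t+[0,.001,-.045])-proj("scene",t+[0,0,-.045]))
E
```

```text
6.6833 [0.61699303 0.13189463 0.22191587]
190.6 439.8 443.2 mid 441.5 axis 446.1 z-t -0.0145
191.6 439.2 443.4 mid 441.31 axis 445.8 z-t -0.017
192.6 439.1 442.9 mid 441.0 axis 445.51 z-t -0.0195
193.6 438.8 442.7 mid 440.75 axis 445.23 z-t -0.022
194.6 438.7 442.6 mid 440.62 axis 444.94 z-t -0.0245
195.6 438.9 442.6 mid 440.75 axis 444.65 z-t -0.027
196.6 439.7 449.3 mid 444.5 axis 444.43 z-t -0.029
197.6 440.6 451.8 mid 446.19 axis 444.14 z-t -0.0315
198.6 441.1 451.3 mid 446.19 axis 443.86 z-t -0.034
199.6 440.9 448.4 mid 444.69 axis 443.58 z-t -0.0365
200.6 440.8 446.9 mid 443.88 axis 443.3 z-t -0.039
201.6 440.8 446.6 mid 443.69 axis 443.03 z-t -0.0415
202.6 440.7 446.2 mid 443.44 axis 442.75 z-t -0.044
203.6 440.3 445.7 mid 443.0 axis 442.47 z-t -0.0465
204.6 440.2 445.1 mid 442.62 axis 442.14 z-t -0.0495
205.6 439.9 444.7 mid 442.31 axis 441.87 z-t -0.052
206.6 439.8 444.4 mid 442.12 axis 441.6 z-t -0.0545
207.6 439.7 444.2 mid 441.94 axis 441.33 z-t -0.057
208.6 439.7 443.9 mid 441.81 axis 441.06 z-t -0.0595
209.6 440.8 443.1 mid 441.94 axis 440.8 z-t -0.062
px per m in y [ 0.53252224 -0.00813853]
```

Call:
drive_tool --steps '[0,0,0,-0.0015,-0.002,0,0,0,0,0,0,0,0.01,0,0,0,0,0,0,0.01,0,0,0,0,0,0,0.01,0,0,0,0,0,0,0.01,0,0,0,0,0,0,0.008,0,0,0,0,0,0,0.006,0,0,0,0,0,0,0.004,0,0,0,0,0,0,0,0,0,0,0,0,0,0,0]'

```text
time_s: 7.52
tcp_pos: [0.6198, 0.1347, 0.1645]
ee_rot: [[0.065, -0.998, 0.0], [-0.998, -0.065, -0.0], [0.0, -0.0, -1.0]]
wrist_force: [-0.2, -0.4, -0.0]
gripper_width: 0.128
gripper_force: 30.0
```

Call:
drive_tool --steps '[0,0,0,0,0,0.003,0,0,0,0,0,0,0.003,0,0,0,0,0,0,0.002,0,0,0,0,0,0,0.002,0,0,0,0,0,0,0,0,0,0,0,0,0,0,0]'

```text
time_s: 8.02
tcp_pos: [0.6194, 0.1346, 0.1543]
ee_rot: [[0.065, -0.998, -0.001], [-0.998, -0.065, -0.0], [0.0, 0.001, -1.0]]
wrist_force: [0.2, -0.5, -0.1]
gripper_width: 0.129
gripper_force: 30.0
```

Call:
drive_tool --steps '[0,0,0,0,0,0.001,0,0,0,0,0,0,0.001,0,0,0,0,0,0,0.001,0,0,0,0,0,0,0,0,0,0,0,0,0,0,0]'

```text
time_s: 8.43
tcp_pos: [0.6195, 0.1345, 0.1525]
ee_rot: [[0.065, -0.998, 0.0], [-0.998, -0.065, -0.0], [0.0, -0.0, -1.0]]
wrist_force: [-3.4, -1.0, 4.9]
gripper_width: 0.133
gripper_force: 30.0
```

Call:
drive_tool --steps '[0,0,0,0,0,0,0.3,0,0,0,0,0,0,0.5,0,0,0,0,0,0,0.8,0,0,0,0,0,0,0.8,0,0,0,0,0,0,0.8,0,0,0,0,0,0,0.8,0,0,0,0,0,0,0.8,0,0,0,0,0,0,0.8,0,0,0,0,0,0,0.8]'

```text
time_s: 9.18
tcp_pos: [0.6197, 0.1347, 0.1515]
ee_rot: [[0.065, -0.998, 0.0], [-0.998, -0.065, 0.0], [-0.0, -0.0, -1.0]]
wrist_force: [0.6, 0.1, -1.0]
gripper_width: 0.723
gripper_force: 0.0
```

Call:
drive_tool --steps '[0,0,0,0,0,-0.01,0.8,0,0,0,0,0,-0.02,0.8,0,0,0,0,0,-0.025,0.8,0,0,0,0,0,-0.025,0.8,0,0,0,0,0,0,0.8]'

```text
time_s: 9.6
tcp_pos: [0.6226, 0.1353, 0.2389]
ee_rot: [[0.066, -0.998, 0.012], [-0.998, -0.066, 0.003], [-0.002, -0.012, -1.0]]
wrist_force: [1.3, -0.4, 1.1]
gripper_width: 0.799
gripper_force: 0.0
```

Call:
drive_tool --steps '[0,0,0,0.018,0.0055,0,0.8,0,0,0,0.0355,0.0112,0,0.8,0,0,0,0.0355,0.0112,0,0.8,0,0,0,0.0355,0.0112,0,0.8,0,0,0,0.0355,0.0112,0,0.8,0,0,0,0.0355,0.0112,0,0.8,0,0,0,0.0355,0.0112,0,0.8,0,0,0,0.0355,0.0112,0,0.8,0,0,0,0.0355,0.0112,0,0.8,0,0,0,0.0355,0.0112,0,0.8]'

```text
time_s: 10.43
tcp_pos: [0.5339, -0.2111, 0.2317]
ee_rot: [[0.065, -0.998, -0.0], [-0.998, -0.065, 0.0], [-0.0, 0.0, -1.0]]
wrist_force: [1.1, -0.2, -0.2]
gripper_width: 0.8
gripper_force: 0.0
```

Call:
drive_tool --steps '[0,0,0,0.0355,0.0112,0,0.8,0,0,0,0.0355,0.0112,0,0.8,0,0,0,0.018,0.0057,0,0.8,0,0,0.119,0,0,0,0.8,0,0,0.119,0,0,0,0.8,0,0,0.119,0,0,0,0.8,0,0,0.119,0,0,0,0.8,0,0,0,0,0,0,0.8,0,0,0,0,0,0,0.8]'

```text
time_s: 11.18
tcp_pos: [0.5126, -0.2999, 0.2315]
ee_rot: [[-0.397, -0.918, -0.0], [-0.918, 0.397, 0.0], [0.0, 0.0, -1.0]]
wrist_force: [-0.3, -0.5, 0.8]
gripper_width: 0.799
gripper_force: 0.0
```

```bash
python3 - <<'E'
from h import *
b=r.capture("top");a=r.capture("scene");s=r.sense();R=np.array(s["ee_rot"]);t=np.array(s["tcp_pos"]);print(s["time_s"],t,R.round(3).tolist())
print("tool delta to grip",R.T@(np.array([.513,-.2992,.04])-t),"yaw",np.degrees(np.arctan2(R[1,0],R[0,0])))
c=lambda im,u,v:cv2.resize(im[v-30:v+30,u-30:u+30],(360,360),interpolation=cv2.INTER_CUBIC)
cv2.imwrite("pics/pin3.png",np.hstack([c(a,438,215),c(b,184,166)]))
E
```

```text
11.2833 [ 0.51286133 -0.29978205  0.23156051] [[-0.397, -0.918, -0.0], [-0.918, 0.397, 0.0], [0.0, 0.0, -1.0]]
tool delta to grip [-5.91855191e-04  6.69443207e-05  1.91560518e-01] yaw -113.42035276631472
```

View pics/pin3.png

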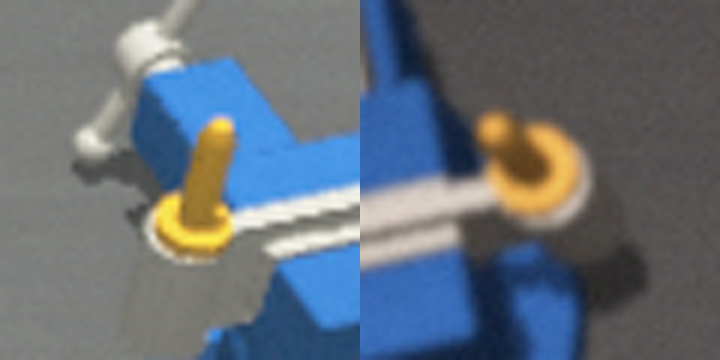

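The pin stands upright in the fixed knuckle with its collar on the ring. Its tip is at about scene (444,205) and top (176,157).

Call:
drive_tool --steps '[0,0,0,-0.0005,0,0.03,0.8,0,0,0,0,0,0.03,0.8,0,0,0,0,0,0.03,0.8,0,0,0,0,0,0.03,0.8,0,0,0,0,0,0.03,0.8,0,0,0,0,0,0.02,0.8,0,0,0,0,0,0.014,0.8,0,0,0,0,0,0.007,0.8,0,0,0,0,0,0,0.5,0,0,0,0,0,0,0.3]'

```text
time_s: 12.12
tcp_pos: [0.5138, -0.2994, 0.041]
ee_rot: [[-0.398, -0.917, 0.0], [-0.917, 0.398, -0.0], [0.0, -0.001, -1.0]]
wrist_force: [-0.6, -0.4, -0.1]
gripper_width: 0.718
gripper_force: 0.0
```

Call:
drive_tool --steps '[0,0,0,0,0,0,0.2,0,0,0,0,0,0,0.1,0,0,0,0,0,0,0,0,0,0,0,0,0,0,0,0,0,0,0,0,0,0,0,0,0,0,0,0,0,0,0,0,0,0,0,0,0,0,0,0,0,0,0,0,0,0,0,0,0,0,0,0,0,0,0,0]'

```text
time_s: 12.95
tcp_pos: [0.5135, -0.2993, 0.0406]
ee_rot: [[-0.399, -0.917, 0.0], [-0.917, 0.399, -0.0], [0.0, -0.0, -1.0]]
wrist_force: [-0.6, 0.7, 0.2]
gripper_width: 0.088
gripper_force: 30.0
```

Call:
drive_tool --steps '[0,0,0,0,0,-0.005,0,0,0,0,0,0,-0.01,0,0,0,0,0,0,-0.02,0,0,0,0,0,0,-0.03,0,0,0,0,0,0,-0.03,0,0,0,0,0,0,-0.03,0,0,0,0,0,0,-0.03,0,0,0,0,0,0,-0.03,0,0,0,0,0,0,-0.02,0,0,0,0,0,0,0,0]'

```text
time_s: 13.78
tcp_pos: [0.515, -0.3001, 0.2516]
ee_rot: [[-0.399, -0.917, 0.009], [-0.917, 0.399, -0.004], [0.0, -0.01, -1.0]]
wrist_force: [0.6, 0.3, -3.8]
gripper_width: 0.089
gripper_force: 30.0
```

```bash
python3 - <<'E'
from h import *
s=r.sense();print(s["time_s"],s["tcp_pos"],s["gripper_width"],s["wrist_force"],s["moment"])
out={}
for n,(a,b,c,d) in {"scene":(425,198,455,235),"top":(170,148,200,180)}.items():
    im=r.capture(n);S=8
    h=cv2.cvtColor(cv2.resize(im[b:d,a:c],None,fx=S,fy=S,interpolation=cv2.INTER_CUBIC),cv2.COLOR_BGR2HSV)
    m=cv2.inRange(h,(12,110,60),(38,255,255));px=lambda q:((np.array(q)+.5)/S-.5+[a,b])
    q=max(cv2.findContours(m,cv2.RETR_EXTERNAL,cv2.CHAIN_APPROX_NONE)[0],key=cv2.contourArea).reshape(-1,2)
    # erode by spigot size -> collar via opening with a disc wider than the spigot
    k=cv2.getStructuringElement(cv2.MORPH_ELLIPSE,(8*S+1,5*S+1) if n=="scene" else (9*S+1,9*S+1));o=cv2.morphologyEx(m,cv2.MORPH_OPEN,k)
    x,y,w,hh=cv2.boundingRect(o);print(n,"collar bbox",px((x,y)),px((x+w,y+hh)))
    rows=[(v,np.flatnonzero(m[v])) for v in range(0,m.shape[0],S)]
    for v,u in rows:
        if len(u): print("  row",px((0,v))[1],px((u.min(),0))[0].round(2),px((u.max(),0))[0].round(2))
    for z in(.131,.150,.170):print("  expected z",z,proj(n,[.6195,.1345,z]).round(2))
E
```

```text
13.7833 [ 0.51497495 -0.30012121  0.25163108] 0.08907007730203656 [ 0.60610798  0.32253132 -3.80984658] [-0.02257708 -0.26707198 -0.06188402]
scene collar bbox [433.4375 216.5625] [446.3125 227.3125]
  row 205.5625 442.56 445.81
  row 206.5625 441.56 446.06
  row 207.5625 440.81 446.06
  row 208.5625 440.81 446.06
  row 209.5625 440.31 445.81
  row 210.5625 439.94 445.56
  row 211.5625 439.69 445.19
  row 212.5625 439.56 444.81
  row 213.5625 439.06 444.56
  row 214.5625 438.69 444.31
  row 215.5625 438.56 444.06
  row 216.5625 438.31 443.94
  row 217.5625 434.31 443.94
  row 218.5625 433.69 444.56
  row 219.5625 433.56 445.31
  row 220.5625 433.56 445.69
  row 221.5625 433.44 445.94
  row 222.5625 433.44 446.06
  row 223.5625 433.81 446.19
  row 224.5625 434.31 445.94
  row 225.5625 435.44 445.31
  row 226.5625 436.81 444.31
  expected z 0.131 [439.43 221.16]
  expected z 0.15 [441.42 214.15]
  expected z 0.17 [443.59 206.49]
top collar bbox [175.1875 156.0625] [189.9375 171.4375]
  row 154.5625 174.69 177.94
  row 155.5625 173.44 179.44
  row 156.5625 173.06 185.69
  row 157.5625 172.94 187.31
  row 158.5625 173.06 188.19
  row 159.5625 173.56 188.81
  row 160.5625 174.44 189.06
  row 161.5625 175.19 189.31
  row 162.5625 175.31 189.69
  row 163.5625 175.06 189.81
  row 164.5625 175.06 189.81
  row 165.5625 175.44 189.69
  row 166.5625 176.06 189.31
  row 167.5625 176.56 188.69
  row 168.5625 177.06 187.94
  row 169.5625 177.56 186.81
  row 170.5625 178.44 185.31
  expected z 0.131 [182.16 163.95]
  expected z 0.15 [179.28 160.91]
  expected z 0.17 [176.1  157.54]
```

Call:
drive_tool --steps '[0,0,0,-0.017,0.0022,0,0,0,0,0,-0.034,0.0045,0,0,0,0,0,-0.034,0.0045,0,0,0,0,0,-0.034,0.0045,0,0,0,0,0,-0.034,0.0045,0,0,0,0,0,-0.034,0.0045,0,0,0,0,0,-0.034,0.0045,0,0,0,0,0,-0.034,0.0045,0,0,0,0,0,-0.034,0.0045,0,0,0,0,0,-0.034,0.0045,0,0]'

```text
time_s: 14.72
tcp_pos: [0.6018, 0.0155, 0.2426]
ee_rot: [[-0.4, -0.917, -0.006], [-0.917, 0.4, -0.001], [0.003, 0.005, -1.0]]
wrist_force: [1.1, 0.0, -2.6]
gripper_width: 0.089
gripper_force: 30.0
```

Call:
drive_tool --steps '[0,0,0,-0.034,0.0045,0,0,0,0,0,-0.034,0.0045,0,0,0,0,0,-0.022,0.003,0,0,0,0,-0.11,0,0,0,0,0,0,-0.11,0,0,0,0,0,0,-0.11,0,0,0,0,0,0,-0.11,0,0,0,0,0,0,-0.11,0,0,0,0,0,0,-0.11,0,0,0,0,0,0,0,0,0,0,0]'

```text
time_s: 15.55
tcp_pos: [0.6267, 0.101, 0.2424]
ee_rot: [[0.248, -0.969, -0.006], [-0.969, -0.248, -0.001], [-0.0, 0.006, -1.0]]
wrist_force: [-0.4, -0.4, -3.6]
gripper_width: 0.091
gripper_force: 30.0
```

```bash
python3 - <<'E'
from h import *
b=r.capture("top");a=r.capture("scene");s=r.sense();R=np.array(s["ee_rot"]);t=np.array(s["tcp_pos"]);print(s["time_s"],t,R.round(3).tolist(),s["wrist_force"])
print("yaw",np.degrees(np.arctan2(R[1,0],R[0,0])))
h=t-.035*R[:,0]
for n in P:print(n,"knuckle top",proj(n,[h[0],h[1],t[2]+.005]),"hole",proj(n,[h[0],h[1],t[2]-.03]))
cv2.imwrite("pics/s4.png",a);cv2.imwrite("pics/t4.png",b)
c=lambda im,u,v:cv2.resize(im[v-40:v+40,u-40:u+40],(400,400),interpolation=cv2.INTER_CUBIC)
cv2.imwrite("pics/leaf4.png",np.hstack([c(a,440,190),c(b,180,150)]))
E
```

```text
15.65 [0.62722215 0.10099289 0.24332404] [[0.243, -0.97, -0.004], [-0.97, -0.243, -0.001], [0.0, 0.004, -1.0]] [-0.17367283  0.89167587 -3.6537837 ]
yaw -75.91317186088614
scene knuckle top [453.06193277 173.27960512] hole [448.71347837 188.60473792]
top knuckle top [161.5113042  143.01997758] hole [168.27013939 150.1188644 ]
```

View pics/leaf4.png

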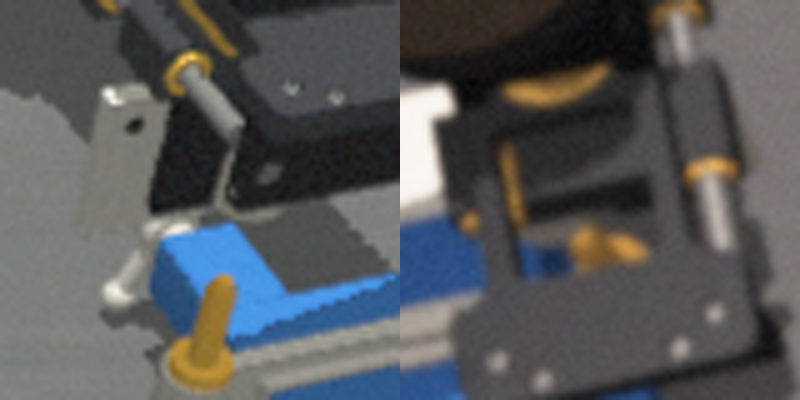

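The scene picture shows the plate's free end left of the hand: top corner at (419.8,167.6), bottom corner at (415,195). The knuckle is hidden behind the hand. I'll check tilt and placement from the corners.

```bash
python3 - <<'E'
from h import *
s=r.sense();t=np.array(s["tcp_pos"]);R=np.array(s["ee_rot"])
for dy in(-.004,.004):
  for dz in(.03,-.03): print(dy,dz,proj("scene",t+.031*R[:,0]+dy*R[:,1]+[0,0,dz]).round(2))
im=cv2.imread("pics/s4.png");S=8;a,b,c,d=408,160,440,202
g=cv2.cvtColor(cv2.resize(im[b:d,a:c],None,fx=S,fy=S,interpolation=cv2.INTER_CUBIC),cv2.COLOR_BGR2GRAY)
for v in range(168,200,3):
    row=g[int((v-b+.5)*S)].astype(int);gr=np.convolve(row,[1]*6+[-1]*6,"same");print(v,"edge",(gr[8:-8].argmax()+8)/S-.5+a,"max grad",gr.max(),"left mean",row[:30].mean().round())
print("px/mm along x",(proj("scene",t+.032*R[:,0])-proj("scene",t+.031*R[:,0])).round(2))
E
```

```text
-0.004 0.03 [421.83 169.36]
-0.004 -0.03 [416.05 196.48]
0.004 0.03 [419.7  166.52]
0.004 -0.03 [414.1  193.58]
168 edge 420.125 max grad 502 left mean 82.0
171 edge 419.125 max grad 763 left mean 120.0
174 edge 428.125 max grad 762 left mean 128.0
177 edge 417.875 max grad 768 left mean 128.0
180 edge 437.5 max grad 758 left mean 127.0
183 edge 432.5 max grad 756 left mean 127.0
186 edge 432.5 max grad 756 left mean 126.0
189 edge 436.5 max grad 756 left mean 127.0
192 edge 434.375 max grad 768 left mean 128.0
195 edge 433.625 max grad 736 left mean 125.0
198 edge 432.625 max grad 750 left mean 127.0
px/mm along x [-0.53  0.1 ]
```

Call:
drive_tool --steps '[0,0,0,0.001,-0.001,0,0,0,0,0,0,0,0.01,0,0,0,0,0,0,0.01,0,0,0,0,0,0,0.008,0,0,0,0,0,0,0.006,0,0,0,0,0,0,0.005,0,0,0,0,0,0,0.004,0,0,0,0,0,0,0.004,0,0,0,0,0,0,0,0,0,0,0,0,0,0,0]'

```text
time_s: 16.48
tcp_pos: [0.6295, 0.1005, 0.1985]
ee_rot: [[0.246, -0.969, -0.0], [-0.969, -0.246, -0.0], [0.0, 0.0, -1.0]]
wrist_force: [0.1, 0.1, -2.6]
gripper_width: 0.093
gripper_force: 30.0
```

```bash
python3 - <<'E'
from h import *
a=r.capture("scene");s=r.sense();R=np.array(s["ee_rot"]);t=np.array(s["tcp_pos"]);print(s["time_s"],t,s["wrist_force"],s["moment"],np.degrees(np.arctan2(R[1,0],R[0,0])))
cv2.imwrite("pics/s5.png",cv2.resize(a[160:240,400:480],(560,560),interpolation=cv2.INTER_CUBIC))
E
```

```text
16.5333 [0.62972001 0.10057165 0.19888826] [ 0.41668585  0.61795288 -2.30077932] [ 0.0897645  -0.08237001  0.00209883] -75.72879768915628
```

View pics/s5.png

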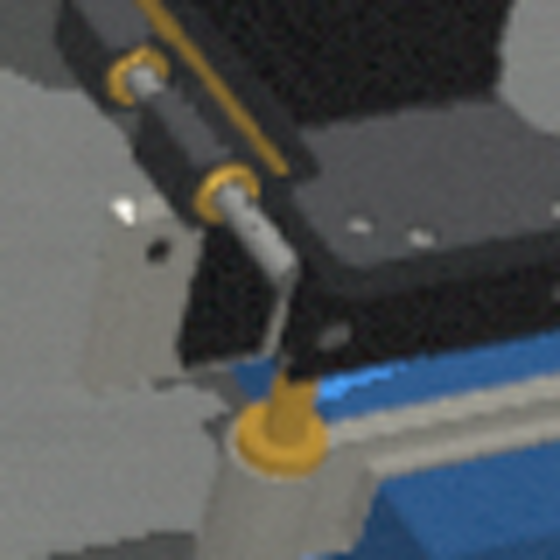

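The spigot at (442,218) leads up behind the hand to where the knuckle should be, the plate hangs upright, and there is no notable contact force.

Call:
drive_tool --steps '[0,0,0,0,0.001,0.002,0,0,0,0,0,0,0.004,0,0,0,0,0,0,0.004,0,0,0,0,0,0,0.004,0,0,0,0,0,0,0.004,0,0,0,0,0,0,0,0,0,0,0,0,0,0,0]'

```text
time_s: 17.12
tcp_pos: [0.6284, 0.1002, 0.18]
ee_rot: [[0.246, -0.969, -0.001], [-0.969, -0.246, -0.0], [0.0, 0.001, -1.0]]
wrist_force: [0.1, 0.1, -3.9]
gripper_width: 0.089
gripper_force: 30.0
```

Call:
drive_tool --steps '[0,0,0,0,0,0.004,0,0,0,0,0,0,0.004,0,0,0,0,0,0,0.003,0,0,0,0,0,0,0.002,0,0,0,0,0,0,0,0,0,0,0,0,0,0,0,0,0,0,0,0,0,0]'

```text
time_s: 17.7
tcp_pos: [0.6287, 0.1003, 0.1677]
ee_rot: [[0.247, -0.969, 0.0], [-0.969, -0.247, -0.0], [0.0, -0.0, -1.0]]
wrist_force: [0.1, 0.6, -3.5]
gripper_width: 0.094
gripper_force: 30.0
```

```bash
python3 - <<'E'
from h import *
a=r.capture("scene");s=r.sense();R=np.array(s["ee_rot"]);t=np.array(s["tcp_pos"]);print(s["time_s"],t,s["wrist_force"],s["moment"],np.degrees(np.arctan2(R[1,0],R[0,0])))
cv2.imwrite("pics/s6.png",cv2.resize(a[170:240,400:470],(560,560),interpolation=cv2.INTER_CUBIC))
for e in (-.0356,.031):
  for dy in (-.014,-.004,0,.004,.014): print(e,dy,((proj("scene",t+e*R[:,0]+dy*R[:,1]+[0,0,-.0306])-[400,170])*8+4).round(0))
E
```

```text
17.75 [0.62866288 0.10030808 0.16781386] [ 0.43305958 -0.32342653 -4.15927599] [0.05345792 0.01249404 0.06480997] -75.72935042476726
-0.0356 -0.014 [355. 436.]
-0.0356 -0.004 [334. 408.]
-0.0356 0 [326. 396.]
-0.0356 0.004 [318. 385.]
-0.0356 0.014 [299. 357.]
0.031 -0.014 [ 98. 491.]
0.031 -0.004 [ 80. 461.]
0.031 0 [ 72. 449.]
0.031 0.004 [ 65. 438.]
0.031 0.014 [ 48. 409.]
```

View pics/s6.png

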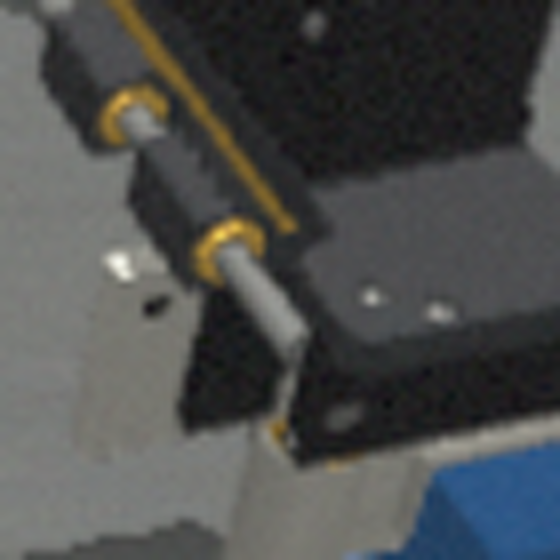

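The plate's free lower corner is at about (409,227), as predicted, and the knuckle is down over the pin just above the collar. The gap is about 6 mm and the grip carries the leaf's full weight, so I'll lower by 1 mm.

Call:
drive_tool --steps '[0,0,0,0,0,0.001,0,0,0,0,0,0,0,0,0,0,0,0,0,0,0,0,0,0,0,0,0,0,0,0,0,0,0,0,0,0,0,0,0,0,0,0]'

```text
time_s: 18.25
tcp_pos: [0.6285, 0.1003, 0.1666]
ee_rot: [[0.246, -0.969, 0.0], [-0.969, -0.246, 0.0], [0.0, -0.0, -1.0]]
wrist_force: [0.1, -0.1, -3.4]
gripper_width: 0.09
gripper_force: 30.0
```

```bash
python3 -c "
from station import r
print(r.finish_job())"
```

```text
the job is handed in; nothing more can be done
None
```

The job is handed in at about 18 s: the pin is home in the clamped knuckle, and the loose leaf is held upright over it, opened out flat. The gap to the collar works out at about 5 mm from the gripper position (the knuckle was hidden from the cameras), and the wrist reads about 3.4 N, so the weight is in the gripper and not on the pin.

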